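# Slide a clamped granite sample across the gap onto the steel bed

### The arm

A 7-joint arm with a two-finger parallel gripper is mounted at the origin on the work surface. World frame = base frame: x ahead of the robot, y to its left, z up, the work surface at z = 0. Lengths are in m, angles in degrees, forces in N, time in s.
With the tool pointing down it reaches from about 0.4 to 0.9 m from the base axis. Payload 5.5 kg.
Tool frame: the origin (TCP) lies on the centre line of the jaws, within the pads' length; the fingertips stand 17 mm ahead of it and the grasp point (between the pads) lies 2 mm behind it; z points along the fingers, y is the line along which they close (so a half turn about z gives the same grasp; the last joint's range is limited). The gripper opens to 92 mm and grips with 3 to 60 N. Pads are 19 mm wide; open, the fingers measure 130 mm over their backs; the gripper's body (75 mm by 190 mm) begins 47 mm behind the grasp point.
Start: joints at [86.242, 28.699, -24.465, 88.831, 12.651, 65.22, -12.049], TCP at [0.21, -0.615, 0.244] pointing down, gripper open.
Joint ranges: [-164.97, 164.97], [-17.58, 116.51], [-87.97, 89.64], [11.32, 138.91], [-80.73, 260.73], [10.89, 115.49], [-147.41, 147.41]. Speed limits (degrees/s): [147.25, 147.25, 180, 180, 180, 180, 180].

### API

Orientations are given as a 3x3 rotation matrix whose columns are the frame's x, y, z axes.
In Python, from cell import sense, viewer, r gives the robot as it stands.
- The arm moves only by the tool apply_moves, never from a script. Its argument "moves" is a list of rows, each an object with "twist": the turn, a rotation vector about the tool's x, y, z in degrees, a list of three; "slide": the shift along the tool's x, y, z in cm, a list of three; "jaw": the opening, from 0 (shut) to 1 (fully open). In form: [{"twist": [wx, wy, wz], "slide": [dx, dy, dz], "jaw": jaw}, ...]. A call has exactly 10 rows; each row is the pose to reach, as a shift and turn from the pose commanded when the call began, along the tool's axes at that moment; what a row does not reach only later rows make up. A row lasts 1/10 s, in which the tool goes at most 50 mm and 8.59 degrees, less where a joint would pass 70% of its speed; a pose out of reach is approached as far as the arm can. A call with a gripper value outside its range is refused whole. The fingers move at their own pace and stop on an object; "grip_force" is the grip in N (left out, the last holds). Time passes only in rows, so rows that repeat a pose let the fingers close, or fill a call up. It gives the time, the measured TCP pose, the force, the opening and the grip force at its end, in the units of the state.
- sense(): the state, without advancing time (a new reading comes with each control period).
- viewer.get_image(name): name is "side" or "top" or "wrist"; returns the picture (384x512x3 uint8, blue, green, red); there is no depth.
- viewer.get_calibration(name): a dict with "K" (3x3 intrinsics, pixels), "eye" and "orientation" of the camera in the world. Camera axes: x right, y up, looking along -z (the intrinsics and any distortion apply to the point x, -y, -z); pixel columns grow to the right and rows downward; lengths in m; the calibration is good to about 2 mm. A picture is of the moment at which its call begins: read the wrist's pose just before it. get_calibration takes no time and is no camera call; for the wrist camera it gives the pose at the moment of the call.
- r.finish_job(): hands the job in; it is judged then, once.
The state is a dict: "time_s": time; "joint_pos": joint angles; "joint_vel": joint speeds; "joint_torque": joint torques, N m; "position": TCP position; "orientation": TCP orientation; "wrist_force": force on the tool from outside, world axes, zero at the start; "ft_torque": the same for the moment, N m; "grip_width": opening from 0.0 (shut) to 1.0 (fully open); "grasp_force": force on a finger pad.
Only numpy, scipy, OpenCV 4.12 (cv2) and the standard library are available. Lean on these libraries where they do the work, as an engineer would, in place of code of your own. Each camera call takes 0.05 s, during which the arm holds its last target. There are 200 camera calls.

### The job

Slide the plywood carrier board, with the granite puck clamped on it, off the plywood shelf and across the open gap onto the steel bed, keeping it flat all the way: never lifted off, and its heavy nose never dipping into the gap. Press it squarely home against the plate of the steel end stop, wherever that has been set, and keep up a gentle but definite push of about one kilogram for a second (never as much as two on the stop, and do not bear down hard on the decks). Then let go and leave it there against the plate, its touch pin still pushed in, without disturbing the other things on the bench.

Things in the scene. Friction and masses are not known exactly. Their poses are not given: they have to be found in the camera images.
- board: Loose plywood carrier board, 150 (its x) by 220 (its y) by 12 mm thick, about 0.7 to 1.0 kg with its load; friction varies. Origin: centre of its underside; +y points to the nose, which leads across the gap; z up. Nose edge at y +110 mm, its underside bevelled up 5 mm over the last 15 mm. It balances only about 70 mm behind the nose: pushed alone it tips into the gap, so hold the tail down level
- puck_top (a point): Centre of the top of the grey granite puck (84 mm across, 34 mm high) clamped on the board near its nose, at x +12, y +64 mm of the board, 46 mm above its underside. The steel toggle clamp stands beside it at x -58 mm, its lever running back to y -18 mm at x -68 mm; nothing is higher than 82 mm above the underside
- grab_bar (a point): Middle of the top of the upright wooden grab bar on the board's tail: 90 mm long (board's x), 14 mm thick (board's y), 45 mm high from the board's top face. The point is 57 mm above the board's underside, 95 mm behind its centre. Pinch it across the 14 mm from above, in the middle; the board is clear for 75 mm towards the nose and ends 8 mm behind the bar
- nose_left (a point): Point on the board's nose edge, 65 mm to the board's -x side, 9 mm above its underside
- nose_right (a point): Point on the board's nose edge, 65 mm to the board's +x side, 9 mm above its underside
- shelf: Fixed scuffed plywood shelf where the board starts: 200 (x) by 260 mm (y), its top 60 mm above the bench and above its origin, which lies under its centre. Its +y edge (rounded, radius 6 mm, 130 mm from the origin) borders the gap.
- bed: Fixed steel bed beyond the gap, in line with the shelf and turned like it: 200 (x) by 340 mm (y), its top 60 mm above the bench and above its origin under its centre, level with the shelf. Its -y edge (rounded, radius 6 mm, 170 mm from the origin) borders the gap, which is 100 to 115 mm wide and open down to the bench.
- stop: Adjustable steel end stop on the bed: a dark bracket carrying, on rods, a flat upright plate 140 mm wide, 34 mm high, that looks to the stop's -y, towards the gap, square to the slide. Origin: on the bed's top, mid-width, where the plate's face lies at its rearmost setting. The plate is locked (rigid) anywhere from 0 to 50 mm nearer the gap than that; the pose does not tell where: find it by feel
- touch_pin (a joint): How far (m) the brass touch pin, 8 mm across, in the middle of the stop plate 8.5 mm above the bed, is pushed in: 0 standing 3 mm proud, 0.003 flush with the plate. Its spring is weak (under 1 N), weaker than the board's friction
- washer: Bystander: orange nylon spacer washer, 44 mm across, 8 mm thick, lying on the bench in the gap; origin under its centre
- nut_driver: Bystander: nut driver, 200 mm long along its x, on the bench on the robot's side of the shelf; origin under the joint of handle and shaft
- mug: Bystander: blue enamel mug, 84 mm across, 85 mm high, on the bench on the side of the gap away from the robot; origin under its centre
- pickup_tool: Bystander: magnetic pickup tool, 230 mm long along its x, on the bench on the side of the shelf away from the robot; origin under its middle
- spare_puck: Bystander: loose granite puck, 84 mm across, 34 mm high, on the bench on the side of the bed away from the robot; origin under its centre
- tape_roll: Bystander: roll of tape, 100 mm across, 25 mm high, on the bench on the robot's side of the bed; origin under its centre

How it is judged:
By the outcome, as a careful person would: the job done as asked, in the order asked, and still so for the second after the job is handed in, with the robot touching nothing.
It also fails if it takes over 66 s, if anything falls off the work surface, if the arm or the gripper's body presses on something with over 40 N, if the wrist force passes 120 N, or if a joint passes its speed limit or range.

## Working session

There is one attempt and no reset: what is moved stays moved. The work goes in short steps, Python scripts to look and compute and a tool call to move; the robot and the scene stay as the last step left them, time stands still between calls to the robot, and variables do not carry over. Pictures are saved under pics/ and viewed, at most 10 in all, crops included, and the job is handed in when it is done.

Besides the shell and the picture viewer there is one more tool, called after ">>>" by a JSON object that holds its "api" and its "payload", one argument or row to a line. apply_moves: Moves the arm, as the interface text tells. Its arguments: {"type":"object","properties":{"moves":{"type":"array","items":{"type":"object","properties":{"twist":{"type":"array","items":{"type":"number"}},"slide":{"type":"array","items":{"type":"number"}},"jaw":{"type":"number"}}}},"grip_force":{"type":"number"}},"required":["moves"]}

```bash
mkdir -p pics; cat > h.py <<'E'
import numpy as np, cv2
from cell import sense, viewer, r
def snap(n,f):
    c=viewer.get_calibration(n); im=viewer.get_image(n); cv2.imwrite('pics/'+f,im); return c,im
def ray(c,px):
    K=np.array(c['K']);R=np.array(c['orientation'])
    d=np.linalg.inv(K)@np.array([px[0],px[1],1.]); d=np.array([d[0],-d[1],-d[2]]); return np.array(c['eye']),R@d
def onz(c,px,z):
    e,d=ray(c,px); return e+d*(z-e[2])/d[2]
def proj(c,P):
    p=np.array(c['orientation']).T@(np.array(P)-np.array(c['eye'])); q=np.array(c['K'])@np.array([p[0],-p[1],-p[2]]); return q[:2]/q[2]
def st():
    s=sense()
    for k in ['time_s','position','orientation','wrist_force','ft_torque','grip_width','grasp_force']: print(k,np.round(s[k],4).tolist())
E
python3 - <<'E'
from h import *
a=[snap(n,n+'0.png') for n in('top','side')]
for c,_ in a: print({k:np.round(v,3).tolist() if k in('K','eye','orientation') else v for k,v in c.items()})
st()
E
```

```text
{'K': [[407.853, 0.0, 254.322], [0.0, 407.853, 183.611], [0.0, 0.0, 1.0]], 'eye': [0.491, 0.021, 1.066], 'orientation': [[0.026, 0.998, -0.057], [-0.999, 0.024, -0.021], [-0.02, 0.058, 0.998]]}
{'K': [[373.302, 0.0, 250.848], [0.0, 373.302, 193.055], [0.0, 0.0, 1.0]], 'eye': [0.477, -0.612, 0.863], 'orientation': [[0.996, 0.069, -0.054], [-0.087, 0.767, -0.636], [-0.002, 0.638, 0.77]]}
time_s 0.1
position [0.2096, -0.6146, 0.2428]
orientation [[0.9464, 0.3229, -0.0005], [0.3229, -0.9464, 0.0017], [0.0, -0.0018, -1.0]]
wrist_force [-0.0161, 0.9409, -0.3957]
ft_torque [-0.0019, 0.0147, 0.0433]
grip_width 0.9972
grasp_force 0.0
```

View pics/top0.png

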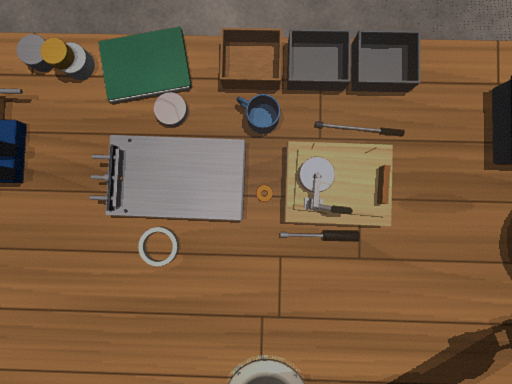

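View pics/side0.png

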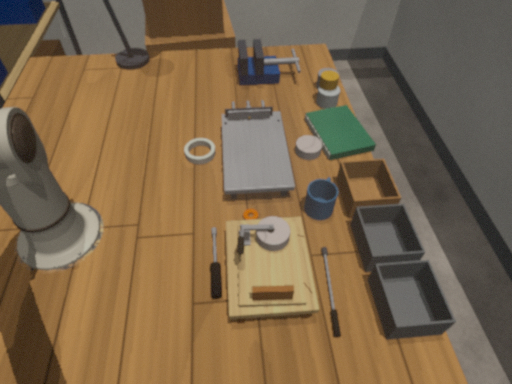

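The top view shows the shelf and board at about (285–393, 142–226), the bar at (383,185), the bed at (107–245, 136–220) and the stop near (112,178). The slide runs roughly along world +y. I'll enlarge this area.

```bash
python3 - <<'E'
import cv2
a=cv2.imread('pics/top0.png')[130:235,270:400]; b=cv2.imread('pics/top0.png')[130:235,90:250]
A=cv2.resize(a,None,fx=5,fy=5,interpolation=3);cv2.imwrite('pics/c1.png',A)
b=cv2.resize(b,None,fx=5,fy=5,interpolation=3);cv2.imwrite('pics/c2.png',b)
E
```

```text
(no output)
```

View pics/c1.png

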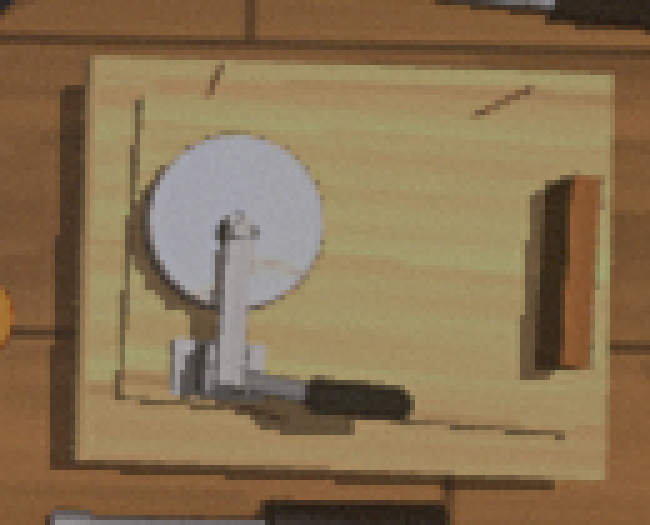

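View pics/c2.png

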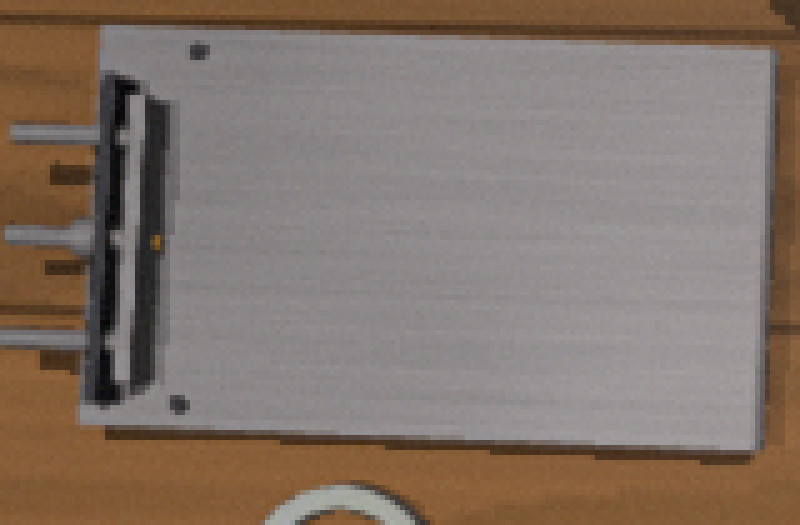

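The first crop shows the shelf corners at (92,57), (615,73), (606,480) and (75,462). The nose line runs (140,98)–(120,397), the board's -x edge runs (120,397)–(562,437), and the bar top has corners (575,177), (603,178), (590,368) and (563,370). The second crop shows the bed corners at (102,25), (775,48), (762,450) and (80,424), with the pin near (155,242).

```bash
python3 - <<'E'
from h import *
c=viewer.get_calibration('top')
def f(pts,ox,z): return np.array([onz(c,((u+.5)/5-.5+ox,(v+.5)/5-.5+130),z) for u,v in pts])[:,:2]
ang=lambda d: np.degrees(np.arctan2(-d[0],d[1])) # yaw of a +y dir
S=f([(92,57),(615,73),(606,480),(75,462)],270,.06)
B=f([(102,25),(775,48),(762,450),(80,424)],90,.06)
bar=f([(575,177),(603,178),(590,368),(563,370)],270,.117)
N=f([(140,98),(120,397),(562,437)],270,.072)
P=f([(235,220)],270,.106); st_=f([(155,242),(160,100),(145,385)],90,.075)
for n,Q in dict(S=S,B=B,bar=bar,N=N,P=P,stop=st_).items(): print(n,np.round(Q,4).tolist(),'mean',Q.mean(0).round(4))
for Q in (S,B):
  print('yaw',ang(Q[0]-Q[1]),ang(Q[3]-Q[2]),ang(Q[0]-Q[1]+Q[3]-Q[2]),'size',[np.linalg.norm(Q[i]-Q[i-1]).round(4) for i in range(4)])
d=B.mean(0)-S.mean(0);print('axis S->B',ang(d),np.linalg.norm(d))
bx=(bar[0]+bar[1]-bar[2]-bar[3]); print('bar x yaw',np.degrees(np.arctan2(bx[1],bx[0])),np.linalg.norm(bx)/2, np.linalg.norm(bar[0]-bar[1]))
n=N[0]-N[1];print('nose yaw',np.degrees(np.arctan2(n[1],n[0])),np.linalg.norm(n),'side yaw',ang(N[1]-N[2]),np.linalg.norm(N[1]-N[2]))
print('puck->bar',P[0]-bar.mean(0))
E
```

```text
S [[0.6568, -0.0387], [0.6546, -0.2966], [0.4543, -0.2935], [0.4563, -0.0345]] mean [ 0.5555 -0.1658]
B [[0.663, 0.407], [0.6589, 0.0692], [0.4594, 0.0702], [0.4634, 0.4088]] mean [0.5612 0.2388]
bar [[0.5962, -0.2605], [0.5961, -0.2734], [0.5078, -0.268], [0.5065, -0.2556]] mean [ 0.5516 -0.2644]
N [[0.6351, -0.0619], [0.4887, -0.055], [0.4749, -0.2685]] mean [ 0.5329 -0.1285]
P [[0.5734, -0.1048]] mean [ 0.5734 -0.1048]
stop [[0.5538, 0.3701], [0.6239, 0.3708], [0.4837, 0.3719]] mean [0.5538 0.3709]
yaw -0.4909568679679533 -0.43352776174400504 -0.46218550374166306 size [np.float64(0.2005), np.float64(0.2579), np.float64(0.2003), np.float64(0.259)]
yaw -0.698896340460659 -0.6771419296075109 -0.6880070865910553 size [np.float64(0.1996), np.float64(0.3378), np.float64(0.1995), np.float64(0.3386)]
axis S->B -0.8062655317880466 0.4046767123917929
bar x yaw -3.300133515393175 0.08915113073004463 0.01292450220046437
nose yaw -2.681506244273244 0.14652802279442337 side yaw -3.7049981010493847 0.21391806312226155
puck->bar [0.02172746 0.15957215]
```

>>> {"api": "apply_moves", "payload": {
  "moves": [
    {"slide": [4.8,-2.4,0],"twist": [0,0,2.5],"jaw": 1},
    {"slide": [9.6,-4.9,0],"twist": [0,0,5],"jaw": 1},
    {"slide": [14.4,-7.3,0],"twist": [0,0,7.5],"jaw": 1},
    {"slide": [19.2,-9.7,0.5],"twist": [0,0,10],"jaw": 1},
    {"slide": [24,-12.2,1],"twist": [0,0,12.5],"jaw": 1},
    {"slide": [28.8,-14.6,1.5],"twist": [0,0,15],"jaw": 1},
    {"slide": [33.6,-17,2],"twist": [0,0,17.5],"jaw": 1},
    {"slide": [38,-19.2,2.5],"twist": [0,0,20],"jaw": 1},
    {"slide": [42,-21.2,3],"twist": [0,0,22.2],"jaw": 1},
    {"slide": [43.7,-22.1,3],"twist": [0,0,22.2],"jaw": 1}
  ]
}}

```text
time_s: 1.1
position: [0.5535, -0.2619, 0.2129]
orientation: [[0.998, -0.058, -0.001], [-0.058, -0.998, 0.001], [-0.001, -0.001, -1.0]]
wrist_force: [0.4, -0.5, 0.4]
grip_width: 1.004
grasp_force: 0.0
```

```bash
python3 - <<'E'
from h import *
c,im=snap('wrist','w1.png'); st()
for p in [(.596,-.267,.117),(.507,-.262,.117)]: print(proj(c,p))
E
```

```text
time_s 1.15
position [0.5587, -0.254, 0.2133]
orientation [[0.9988, -0.0484, 0.004], [-0.0485, -0.9988, 0.0059], [0.0037, -0.0061, -1.0]]
wrist_force [3.9371, 5.6953, 1.1649]
ft_torque [0.4097, -0.3365, 0.0216]
grip_width 0.9986
grasp_force 0.0
[260.14118074 150.49722221]
[260.08557412 241.79110196]
```

View pics/w1.png

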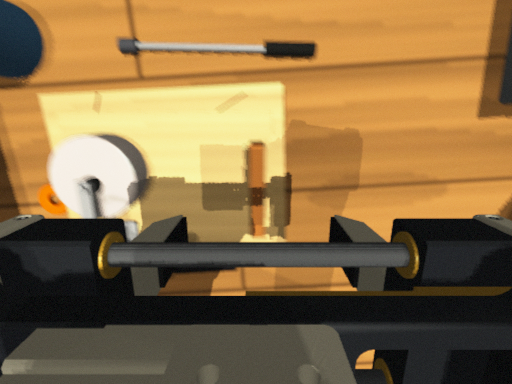

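The wrist view has the bar top at columns 248–265 and rows 142–236. That agrees with the prediction to about 1 mm, with the arm still settling. Next I descend.

>>> {"api": "apply_moves", "payload": {
  "moves": [
    {"slide": [0,0,0],"twist": [0,0,0],"jaw": 1},
    {"slide": [0,0,1.5],"twist": [0,0,0],"jaw": 1},
    {"slide": [0,0,3],"twist": [0,0,0],"jaw": 1},
    {"slide": [0,0,4.5],"twist": [0,0,0],"jaw": 1},
    {"slide": [0,0,6],"twist": [0,0,0],"jaw": 1},
    {"slide": [0,0,7],"twist": [0,0,0],"jaw": 1},
    {"slide": [0,0,7.5],"twist": [0,0,0],"jaw": 1},
    {"slide": [0,0,8],"twist": [0,0,0],"jaw": 1},
    {"slide": [0,0,8],"twist": [0,0,0],"jaw": 1},
    {"slide": [0,0,8],"twist": [0,0,0],"jaw": 1}
  ]
}}

```text
time_s: 2.15
position: [0.5525, -0.2649, 0.1342]
orientation: [[0.998, -0.058, 0.001], [-0.058, -0.998, -0.0], [0.001, 0.0, -1.0]]
wrist_force: [-0.0, 0.7, 0.0]
grip_width: 1.0
grasp_force: 0.0
```

```bash
python3 - <<'E'
from h import *
c,im=snap('wrist','w2.png'); st()
for p in [(.596,-.267,.117),(.507,-.262,.117)]: print(proj(c,p))
E
```

```text
time_s 2.2
position [0.5527, -0.265, 0.1344]
orientation [[0.9983, -0.0585, 0.0011], [-0.0585, -0.9983, -0.0005], [0.0011, 0.0004, -1.0]]
wrist_force [-0.4478, 0.2534, -0.1576]
ft_torque [0.0098, -0.0066, -0.0187]
grip_width 0.9959
grasp_force 0.0
[255.56963835 165.09926124]
[256.16449655 292.62857541]
```

View pics/w2.png

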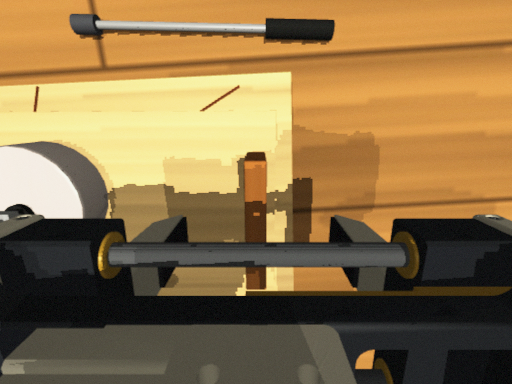

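The bar top is at columns 245–267 and rows 160–288, so it's centred and parallel to the jaws. I'll descend the rest and grip.

>>> {"api": "apply_moves", "payload": {
  "moves": [
    {"slide": [0.1,0,1],"twist": [0,0,0],"jaw": 1},
    {"slide": [0.2,0,2],"twist": [0,0,0],"jaw": 1},
    {"slide": [0.2,0,2.8],"twist": [0,0,0],"jaw": 1},
    {"slide": [0.2,0,3.5],"twist": [0,0,0],"jaw": 1},
    {"slide": [0.2,0,3.8],"twist": [0,0,0],"jaw": 1},
    {"slide": [0.2,0,3.8],"twist": [0,0,0],"jaw": 1},
    {"slide": [0.2,0,3.8],"twist": [0,0,0],"jaw": 0.6},
    {"slide": [0.2,0,3.8],"twist": [0,0,0],"jaw": 0.4},
    {"slide": [0.2,0,3.8],"twist": [0,0,0],"jaw": 0.25},
    {"slide": [0.2,0,3.8],"twist": [0,0,0],"jaw": 0.2}
  ],
  "grip_force": 30
}}

```text
time_s: 3.2
position: [0.5543, -0.2651, 0.0961]
orientation: [[0.998, -0.059, 0.001], [-0.059, -0.998, -0.0], [0.001, 0.0, -1.0]]
wrist_force: [0.5, -1.4, -0.2]
grip_width: 0.701
grasp_force: 0.0
```

>>> {"api": "apply_moves", "payload": {
  "moves": [
    {"slide": [0,0,0],"twist": [0,0,0],"jaw": 0.17},
    {"slide": [0,0,0],"twist": [0,0,0],"jaw": 0.14},
    {"slide": [0,0,0],"twist": [0,0,0],"jaw": 0.1},
    {"slide": [0,0,0],"twist": [0,0,0],"jaw": 0.05},
    {"slide": [0,0,0],"twist": [0,0,0],"jaw": 0.05},
    {"slide": [0,0,0],"twist": [0,0,0],"jaw": 0.05},
    {"slide": [0,0,0],"twist": [0,0,0],"jaw": 0.05},
    {"slide": [0,0,0],"twist": [0,0,0],"jaw": 0.05},
    {"slide": [0,0,0],"twist": [0,0,0],"jaw": 0.05},
    {"slide": [0,0,0],"twist": [0,0,0],"jaw": 0.05}
  ]
}}

```text
time_s: 4.2
position: [0.5542, -0.2639, 0.0957]
orientation: [[0.998, -0.058, -0.0], [-0.058, -0.998, 0.001], [-0.0, -0.001, -1.0]]
wrist_force: [-0.7, 5.4, 1.9]
grip_width: 0.15
grasp_force: 30.0
```

```bash
python3 -c "
from h import *
st()"
```

```text
time_s 4.2
position [0.5542, -0.2639, 0.0957]
orientation [[0.9983, -0.0577, -0.0002], [-0.0577, -0.9983, 0.0011], [-0.0003, -0.001, -1.0]]
wrist_force [-0.7389, 5.4437, 1.8578]
ft_torque [0.9179, 0.0848, 0.1337]
grip_width 0.1501
grasp_force 29.9969
```

>>> {"api": "apply_moves", "payload": {
  "moves": [
    {"slide": [0,0,0.05],"twist": [0,0,-0.3],"jaw": 0.05},
    {"slide": [0,0,0.1],"twist": [0,0,-0.7],"jaw": 0.05},
    {"slide": [0,-0.2,0.12],"twist": [0,0,-1.1],"jaw": 0.05},
    {"slide": [0,-0.5,0.12],"twist": [0,0,-1.5],"jaw": 0.05},
    {"slide": [0,-0.8,0.12],"twist": [0,0,-1.9],"jaw": 0.05},
    {"slide": [0,-1.1,0.12],"twist": [0,0,-2.3],"jaw": 0.05},
    {"slide": [0,-1.4,0.12],"twist": [0,0,-2.6],"jaw": 0.05},
    {"slide": [-0.1,-1.7,0.12],"twist": [0,0,-2.6],"jaw": 0.05},
    {"slide": [-0.1,-2,0.12],"twist": [0,0,-2.6],"jaw": 0.05},
    {"slide": [-0.1,-2.3,0.12],"twist": [0,0,-2.6],"jaw": 0.05}
  ],
  "grip_force": 40
}}

```text
time_s: 5.2
position: [0.5552, -0.2472, 0.0958]
orientation: [[1.0, -0.017, 0.003], [-0.017, -1.0, -0.006], [0.003, 0.006, -1.0]]
wrist_force: [0.4, -7.9, 4.2]
grip_width: 0.152
grasp_force: 40.0
```

```bash
python3 -c "
from h import *
st()"
```

```text
time_s 5.2
position [0.5552, -0.2472, 0.0958]
orientation [[0.9998, -0.0174, 0.0028], [-0.0174, -0.9998, -0.0056], [0.0029, 0.0056, -1.0]]
wrist_force [0.4062, -7.865, 4.2212]
ft_torque [-0.7302, 0.0679, -0.022]
grip_width 0.1521
grasp_force 40.0359
```

>>> {"api": "apply_moves", "payload": {
  "moves": [
    {"slide": [0,-0.1,0.02],"twist": [0.2,0,-0.1],"jaw": 0.05},
    {"slide": [0,-0.3,0.04],"twist": [0.4,0,-0.2],"jaw": 0.05},
    {"slide": [0,-0.5,0.06],"twist": [0.6,0,-0.3],"jaw": 0.05},
    {"slide": [0,-0.7,0.06],"twist": [0.6,0,-0.3],"jaw": 0.05},
    {"slide": [0,-0.9,0.06],"twist": [0.6,0,-0.3],"jaw": 0.05},
    {"slide": [0,-1.1,0.06],"twist": [0.6,0,-0.3],"jaw": 0.05},
    {"slide": [0,-1.3,0.06],"twist": [0.6,0,-0.3],"jaw": 0.05},
    {"slide": [0,-1.5,0.06],"twist": [0.6,0,-0.3],"jaw": 0.05},
    {"slide": [0,-1.7,0.06],"twist": [0.6,0,-0.3],"jaw": 0.05},
    {"slide": [0,-1.9,0.06],"twist": [0.6,0,-0.3],"jaw": 0.05}
  ]
}}

```text
time_s: 6.2
position: [0.5554, -0.23, 0.0956]
orientation: [[1.0, -0.012, 0.003], [-0.012, -1.0, 0.002], [0.003, -0.002, -1.0]]
wrist_force: [-0.8, -10.0, 6.5]
grip_width: 0.153
grasp_force: 40.0
```

```bash
python3 -c "
from h import *
st()"
```

```text
time_s 6.2
position [0.5554, -0.23, 0.0956]
orientation [[0.9999, -0.0118, 0.003], [-0.0119, -0.9999, 0.002], [0.0029, -0.0021, -1.0]]
wrist_force [-0.8481, -9.9938, 6.5418]
ft_torque [-2.3347, 0.4843, 0.054]
grip_width 0.1525
grasp_force 40.008
```

>>> {"api": "apply_moves", "payload": {
  "moves": [
    {"slide": [0,-0.4,0],"twist": [0,0,0],"jaw": 0.05},
    {"slide": [0,-0.8,0],"twist": [0,0,0],"jaw": 0.05},
    {"slide": [0,-1.2,0],"twist": [0,0,0],"jaw": 0.05},
    {"slide": [0,-1.6,0],"twist": [0,0,0],"jaw": 0.05},
    {"slide": [0,-2,0],"twist": [0,0,0],"jaw": 0.05},
    {"slide": [0,-2.4,0],"twist": [0,0,0],"jaw": 0.05},
    {"slide": [0,-2.8,0],"twist": [0,0,0],"jaw": 0.05},
    {"slide": [0,-3.2,0],"twist": [0,0,0],"jaw": 0.05},
    {"slide": [0,-3.6,0],"twist": [0,0,0],"jaw": 0.05},
    {"slide": [0,-4,0],"twist": [0,0,0],"jaw": 0.05}
  ]
}}

```text
time_s: 7.2
position: [0.5557, -0.1892, 0.0957]
orientation: [[1.0, -0.012, 0.003], [-0.012, -1.0, 0.003], [0.002, -0.003, -1.0]]
wrist_force: [0.8, -7.9, 5.2]
grip_width: 0.152
grasp_force: 40.0
```

```bash
python3 -c "
from h import *
st()"
```

```text
time_s 7.2
position [0.5557, -0.1892, 0.0957]
orientation [[0.9999, -0.0116, 0.0025], [-0.0116, -0.9999, 0.003], [0.0025, -0.003, -1.0]]
wrist_force [0.7947, -7.85, 5.1673]
ft_torque [-2.3075, 0.3615, 0.0473]
grip_width 0.1525
grasp_force 40.0123
```

>>> {"api": "apply_moves", "payload": {
  "moves": [
    {"slide": [0,-0.4,0.01],"twist": [0,0,0],"jaw": 0.05},
    {"slide": [0,-0.8,0.02],"twist": [0,0,0],"jaw": 0.05},
    {"slide": [0,-1.2,0.03],"twist": [0,0,0],"jaw": 0.05},
    {"slide": [0,-1.6,0.03],"twist": [0,0,0],"jaw": 0.05},
    {"slide": [0,-2,0.03],"twist": [0,0,0],"jaw": 0.05},
    {"slide": [0,-2.4,0.03],"twist": [0,0,0],"jaw": 0.05},
    {"slide": [0,-2.8,0.03],"twist": [0,0,0],"jaw": 0.05},
    {"slide": [0,-3.2,0.03],"twist": [0,0,0],"jaw": 0.05},
    {"slide": [0,-3.6,0.03],"twist": [0,0,0],"jaw": 0.05},
    {"slide": [0,-4,0.03],"twist": [0,0,0],"jaw": 0.05}
  ]
}}

```text
time_s: 8.2
position: [0.5562, -0.149, 0.0957]
orientation: [[1.0, -0.012, 0.002], [-0.012, -1.0, 0.003], [0.002, -0.003, -1.0]]
wrist_force: [-0.1, -7.6, 6.2]
grip_width: 0.153
grasp_force: 40.0
```

```bash
python3 -c "
from h import *
st()"
```

```text
time_s 8.2
position [0.5562, -0.149, 0.0957]
orientation [[0.9999, -0.0116, 0.0024], [-0.0116, -0.9999, 0.0034], [0.0023, -0.0034, -1.0]]
wrist_force [-0.1069, -7.6315, 6.1501]
ft_torque [-2.4222, 0.3443, 0.0126]
grip_width 0.1529
grasp_force 40.015
```

>>> {"api": "apply_moves", "payload": {
  "moves": [
    {"slide": [0,-0.4,0],"twist": [0,0,0],"jaw": 0.05},
    {"slide": [0,-0.8,0],"twist": [0,0,0],"jaw": 0.05},
    {"slide": [0,-1.2,0],"twist": [0,0,0],"jaw": 0.05},
    {"slide": [0,-1.6,0],"twist": [0,0,0],"jaw": 0.05},
    {"slide": [0,-2,0],"twist": [0,0,0],"jaw": 0.05},
    {"slide": [0,-2.4,0],"twist": [0,0,0],"jaw": 0.05},
    {"slide": [0,-2.8,0],"twist": [0,0,0],"jaw": 0.05},
    {"slide": [0,-3.2,0],"twist": [0,0,0],"jaw": 0.05},
    {"slide": [0,-3.6,0],"twist": [0,0,0],"jaw": 0.05},
    {"slide": [0,-4,0],"twist": [0,0,0],"jaw": 0.05}
  ]
}}

```text
time_s: 9.2
position: [0.5563, -0.1086, 0.0957]
orientation: [[1.0, -0.011, 0.002], [-0.011, -1.0, 0.004], [0.002, -0.004, -1.0]]
wrist_force: [0.3, -8.6, 4.1]
grip_width: 0.148
grasp_force: 40.0
```

```bash
python3 - <<'E'
from h import *
st(); snap('side','s2.png')
a=cv2.imread('pics/s2.png')[90:330,190:350]; cv2.imwrite('pics/s2c.png',cv2.resize(a,None,fx=2.5,fy=2.5,interpolation=3))
E
```

```text
time_s 9.2
position [0.5563, -0.1086, 0.0957]
orientation [[0.9999, -0.0114, 0.0017], [-0.0114, -0.9999, 0.0039], [0.0016, -0.0039, -1.0]]
wrist_force [0.3163, -8.6372, 4.1064]
ft_torque [-2.4033, 0.1834, -0.0234]
grip_width 0.1484
grasp_force 40.0175
```

View pics/s2c.png

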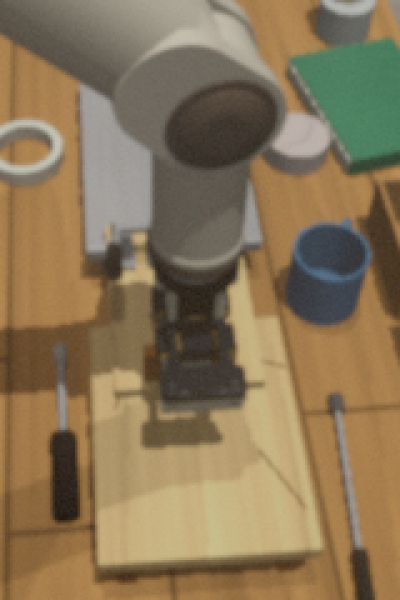

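The side view shows the nose overlapping the bed edge at crop (85–260, 250), level, with the bystanders clear. From here I ease off the down-press and the pitch.

>>> {"api": "apply_moves", "payload": {
  "moves": [
    {"slide": [0,-0.4,0],"twist": [0,0,0],"jaw": 0.05},
    {"slide": [0,-0.8,-0.01],"twist": [0,0,0],"jaw": 0.05},
    {"slide": [0,-1.2,-0.02],"twist": [-0.1,0,0],"jaw": 0.05},
    {"slide": [0,-1.6,-0.03],"twist": [-0.1,0,0],"jaw": 0.05},
    {"slide": [0,-2,-0.04],"twist": [-0.2,0,0],"jaw": 0.05},
    {"slide": [0,-2.4,-0.05],"twist": [-0.2,0,0],"jaw": 0.05},
    {"slide": [0,-2.8,-0.06],"twist": [-0.3,0,0],"jaw": 0.05},
    {"slide": [0,-3.2,-0.07],"twist": [-0.3,0,0],"jaw": 0.05},
    {"slide": [0,-3.6,-0.08],"twist": [-0.3,0,0],"jaw": 0.05},
    {"slide": [0,-4,-0.08],"twist": [-0.3,0,0],"jaw": 0.05}
  ]
}}

```text
time_s: 10.25
position: [0.5556, -0.0633, 0.0957]
orientation: [[1.0, -0.008, -0.001], [-0.008, -1.0, 0.005], [-0.001, -0.005, -1.0]]
wrist_force: [0.7, -3.5, -3.8]
grip_width: 0.148
grasp_force: 40.0
```

```bash
python3 -c "
from h import *
st()"
```

```text
time_s 10.25
position [0.5556, -0.0633, 0.0957]
orientation [[1.0, -0.0081, -0.0008], [-0.0081, -1.0, 0.0046], [-0.0008, -0.0046, -1.0]]
wrist_force [0.7022, -3.5151, -3.7653]
ft_torque [-1.3935, -0.1165, 0.0156]
grip_width 0.1483
grasp_force 40.0138
```

>>> {"api": "apply_moves", "payload": {
  "moves": [
    {"slide": [0,-0.3,0.02],"twist": [-0.1,0,0],"jaw": 0.05},
    {"slide": [0,-0.6,0.04],"twist": [-0.2,0,0],"jaw": 0.05},
    {"slide": [0,-0.9,0.06],"twist": [-0.3,0,0],"jaw": 0.05},
    {"slide": [0,-1.2,0.07],"twist": [-0.3,0,0],"jaw": 0.05},
    {"slide": [0,-1.5,0.07],"twist": [-0.3,0,0],"jaw": 0.05},
    {"slide": [0,-1.8,0.07],"twist": [-0.3,0,0],"jaw": 0.05},
    {"slide": [0,-2.1,0.07],"twist": [-0.3,0,0],"jaw": 0.05},
    {"slide": [0,-2.4,0.07],"twist": [-0.3,0,0],"jaw": 0.05},
    {"slide": [0,-2.7,0.07],"twist": [-0.3,0,0],"jaw": 0.05},
    {"slide": [0,-3,0.07],"twist": [-0.3,0,0],"jaw": 0.05}
  ]
}}

```text
time_s: 11.25
position: [0.5564, -0.0329, 0.0957]
orientation: [[1.0, -0.008, 0.0], [-0.008, -1.0, -0.0], [0.0, 0.0, -1.0]]
wrist_force: [0.7, -4.5, -0.1]
grip_width: 0.149
grasp_force: 40.0
```

```bash
python3 -c "
from h import *
st()"
```

```text
time_s 11.25
position [0.5564, -0.0329, 0.0957]
orientation [[1.0, -0.0084, 0.0003], [-0.0084, -1.0, -0.0002], [0.0003, 0.0002, -1.0]]
wrist_force [0.7046, -4.5197, -0.1342]
ft_torque [-0.9395, -0.0143, -0.0034]
grip_width 0.1485
grasp_force 39.9995
```

>>> {"api": "apply_moves", "payload": {
  "moves": [
    {"slide": [0,-0.3,0],"twist": [0,0,0],"jaw": 0.05},
    {"slide": [0,-0.6,0],"twist": [0,0,0],"jaw": 0.05},
    {"slide": [0,-0.9,0],"twist": [0,0,0],"jaw": 0.05},
    {"slide": [0,-1.2,0],"twist": [0,0,0],"jaw": 0.05},
    {"slide": [0,-1.5,0],"twist": [0,0,0],"jaw": 0.05},
    {"slide": [0,-1.8,0],"twist": [0,0,0],"jaw": 0.05},
    {"slide": [0,-2.1,0],"twist": [0,0,0],"jaw": 0.05},
    {"slide": [0,-2.4,0],"twist": [0,0,0],"jaw": 0.05},
    {"slide": [0,-2.7,0],"twist": [0,0,0],"jaw": 0.05},
    {"slide": [0,-3,0],"twist": [0,0,0],"jaw": 0.05}
  ]
}}

```text
time_s: 12.25
position: [0.5565, -0.003, 0.0957]
orientation: [[1.0, -0.008, 0.0], [-0.008, -1.0, -0.0], [0.0, 0.0, -1.0]]
wrist_force: [-0.3, -5.1, -0.1]
grip_width: 0.153
grasp_force: 40.0
```

```bash
python3 -c "
from h import *
st()"
```

```text
time_s 12.25
position [0.5565, -0.003, 0.0957]
orientation [[1.0, -0.0084, 0.0001], [-0.0084, -1.0, -0.0002], [0.0001, 0.0002, -1.0]]
wrist_force [-0.3337, -5.0989, -0.0839]
ft_torque [-0.9785, -0.0188, -0.0114]
grip_width 0.1533
grasp_force 39.9996
```

>>> {"api": "apply_moves", "payload": {
  "moves": [
    {"slide": [0,-0.4,0],"twist": [0,0,0],"jaw": 0.05},
    {"slide": [0,-0.9,0],"twist": [0,0,0],"jaw": 0.05},
    {"slide": [0,-1.4,0],"twist": [0,0,0],"jaw": 0.05},
    {"slide": [0,-1.9,0],"twist": [0,0,0],"jaw": 0.05},
    {"slide": [0,-2.4,0],"twist": [0,0,0],"jaw": 0.05},
    {"slide": [0,-2.9,0],"twist": [0,0,0],"jaw": 0.05},
    {"slide": [0,-3.4,0],"twist": [0,0,0],"jaw": 0.05},
    {"slide": [0,-3.9,0],"twist": [0,0,0],"jaw": 0.05},
    {"slide": [0,-4.4,0],"twist": [0,0,0],"jaw": 0.05},
    {"slide": [0,-4.8,0],"twist": [0,0,0],"jaw": 0.05}
  ]
}}

```text
time_s: 13.25
position: [0.5568, 0.0452, 0.0957]
orientation: [[1.0, -0.008, -0.0], [-0.008, -1.0, -0.0], [-0.0, 0.0, -1.0]]
wrist_force: [0.1, -5.7, 0.2]
grip_width: 0.151
grasp_force: 40.0
```

>>> {"api": "apply_moves", "payload": {
  "moves": [
    {"slide": [0,-0.4,0],"twist": [0,0,0],"jaw": 0.05},
    {"slide": [0,-0.9,0],"twist": [0,0,0],"jaw": 0.05},
    {"slide": [0,-1.4,0],"twist": [0,0,0],"jaw": 0.05},
    {"slide": [0,-1.9,0],"twist": [0,0,0],"jaw": 0.05},
    {"slide": [0,-2.4,0],"twist": [0,0,0],"jaw": 0.05},
    {"slide": [0,-2.9,0],"twist": [0,0,0],"jaw": 0.05},
    {"slide": [0,-3.4,0],"twist": [0,0,0],"jaw": 0.05},
    {"slide": [0,-3.9,0],"twist": [0,0,0],"jaw": 0.05},
    {"slide": [0,-4.4,0],"twist": [0,0,0],"jaw": 0.05},
    {"slide": [0,-4.8,0],"twist": [0,0,0],"jaw": 0.05}
  ]
}}

```text
time_s: 14.25
position: [0.5571, 0.093, 0.0957]
orientation: [[1.0, -0.008, -0.0], [-0.008, -1.0, -0.0], [-0.0, 0.0, -1.0]]
wrist_force: [-0.0, -5.2, 1.6]
grip_width: 0.147
grasp_force: 40.0
```

```bash
python3 - <<'E'
from h import *
st(); c,_=snap('top','t3.png')
a=cv2.imread('pics/t3.png')[125:235,90:250]; cv2.imwrite('pics/t3c.png',cv2.resize(a,None,fx=5,fy=5,interpolation=3))
E
```

```text
time_s 14.25
position [0.5571, 0.093, 0.0957]
orientation [[1.0, -0.0084, -0.0003], [-0.0084, -1.0, -0.0004], [-0.0003, 0.0004, -1.0]]
wrist_force [-0.0186, -5.2432, 1.6425]
ft_torque [-1.0581, -0.0658, -0.0093]
grip_width 0.1467
grasp_force 40.0008
```

View pics/t3c.png

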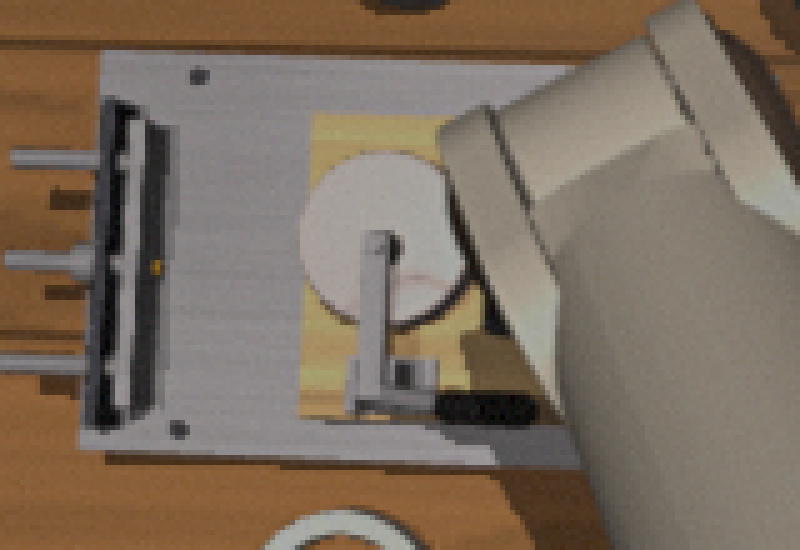

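The nose is at crop columns 300–312, the pin at (155,267) and the plate face base near column 163. That leaves roughly 70 mm, and the board is centred on the pin. I'll move 5 cm, then feel forward.

>>> {"api": "apply_moves", "payload": {
  "moves": [
    {"slide": [0,-0.5,0],"twist": [0,0,0],"jaw": 0.05},
    {"slide": [0,-1,0],"twist": [0,0,0],"jaw": 0.05},
    {"slide": [0,-1.5,0],"twist": [0,0,0],"jaw": 0.05},
    {"slide": [0,-2,0],"twist": [0,0,0],"jaw": 0.05},
    {"slide": [0,-2.5,0],"twist": [0,0,0],"jaw": 0.05},
    {"slide": [0,-3,0],"twist": [0,0,0],"jaw": 0.05},
    {"slide": [0,-3.5,0],"twist": [0,0,0],"jaw": 0.05},
    {"slide": [0,-4,0],"twist": [0,0,0],"jaw": 0.05},
    {"slide": [0,-4.4,0],"twist": [0,0,0],"jaw": 0.05},
    {"slide": [0,-4.7,0],"twist": [0,0,0],"jaw": 0.05}
  ]
}}

```text
time_s: 15.3
position: [0.5575, 0.1396, 0.0957]
orientation: [[1.0, -0.009, -0.0], [-0.009, -1.0, -0.001], [-0.0, 0.001, -1.0]]
wrist_force: [-0.5, -7.0, 1.9]
grip_width: 0.149
grasp_force: 40.0
```

>>> {"api": "apply_moves", "payload": {
  "moves": [
    {"slide": [0,-0.1,0],"twist": [0,0,0],"jaw": 0.05},
    {"slide": [0,-0.2,0],"twist": [0,0,0],"jaw": 0.05},
    {"slide": [0,-0.3,0],"twist": [0,0,0],"jaw": 0.05},
    {"slide": [0,-0.4,0],"twist": [0,0,0],"jaw": 0.05},
    {"slide": [0,-0.5,0],"twist": [0,0,0],"jaw": 0.05},
    {"slide": [0,-0.6,0],"twist": [0,0,0],"jaw": 0.05},
    {"slide": [0,-0.7,0],"twist": [0,0,0],"jaw": 0.05},
    {"slide": [0,-0.8,0],"twist": [0,0,0],"jaw": 0.05},
    {"slide": [0,-0.9,0],"twist": [0,0,0],"jaw": 0.05},
    {"slide": [0,-1,0],"twist": [0,0,0],"jaw": 0.05}
  ]
}}

```text
time_s: 16.3
position: [0.5576, 0.1492, 0.0957]
orientation: [[1.0, -0.009, -0.0], [-0.009, -1.0, -0.001], [-0.0, 0.001, -1.0]]
wrist_force: [-0.3, -6.1, 1.8]
grip_width: 0.15
grasp_force: 40.0
```

>>> {"api": "apply_moves", "payload": {
  "moves": [
    {"slide": [0,-0.1,0],"twist": [0,0,0],"jaw": 0.05},
    {"slide": [0,-0.2,0],"twist": [0,0,0],"jaw": 0.05},
    {"slide": [0,-0.3,0],"twist": [0,0,0],"jaw": 0.05},
    {"slide": [0,-0.4,0],"twist": [0,0,0],"jaw": 0.05},
    {"slide": [0,-0.5,0],"twist": [0,0,0],"jaw": 0.05},
    {"slide": [0,-0.6,0],"twist": [0,0,0],"jaw": 0.05},
    {"slide": [0,-0.7,0],"twist": [0,0,0],"jaw": 0.05},
    {"slide": [0,-0.8,0],"twist": [0,0,0],"jaw": 0.05},
    {"slide": [0,-0.8,0],"twist": [0,0,0],"jaw": 0.05},
    {"slide": [0,-0.8,0],"twist": [0,0,0],"jaw": 0.05}
  ]
}}

```text
time_s: 17.3
position: [0.5577, 0.1575, 0.0957]
orientation: [[1.0, -0.009, -0.0], [-0.009, -1.0, -0.001], [-0.0, 0.001, -1.0]]
wrist_force: [0.3, -5.2, 1.6]
grip_width: 0.149
grasp_force: 40.0
```

>>> {"api": "apply_moves", "payload": {
  "moves": [
    {"slide": [0,-0.05,0],"twist": [0,0,0],"jaw": 0.05},
    {"slide": [0,-0.1,0],"twist": [0,0,0],"jaw": 0.05},
    {"slide": [0,-0.15,0],"twist": [0,0,0],"jaw": 0.05},
    {"slide": [0,-0.2,0],"twist": [0,0,0],"jaw": 0.05},
    {"slide": [0,-0.25,0],"twist": [0,0,0],"jaw": 0.05},
    {"slide": [0,-0.3,0],"twist": [0,0,0],"jaw": 0.05},
    {"slide": [0,-0.3,0],"twist": [0,0,0],"jaw": 0.05},
    {"slide": [0,-0.3,0],"twist": [0,0,0],"jaw": 0.05},
    {"slide": [0,-0.3,0],"twist": [0,0,0],"jaw": 0.05},
    {"slide": [0,-0.3,0],"twist": [0,0,0],"jaw": 0.05}
  ]
}}

```text
time_s: 18.3
position: [0.5577, 0.1603, 0.0957]
orientation: [[1.0, -0.009, -0.0], [-0.009, -1.0, -0.001], [-0.0, 0.001, -1.0]]
wrist_force: [0.4, -6.5, 2.2]
grip_width: 0.15
grasp_force: 40.0
```

>>> {"api": "apply_moves", "payload": {
  "moves": [
    {"slide": [0,-0.05,0],"twist": [0,0,0],"jaw": 0.05},
    {"slide": [0,-0.1,0],"twist": [0,0,0],"jaw": 0.05},
    {"slide": [0,-0.15,0],"twist": [0,0,0],"jaw": 0.05},
    {"slide": [0,-0.2,0],"twist": [0,0,0],"jaw": 0.05},
    {"slide": [0,-0.25,0],"twist": [0,0,0],"jaw": 0.05},
    {"slide": [0,-0.3,0],"twist": [0,0,0],"jaw": 0.05},
    {"slide": [0,-0.3,0],"twist": [0,0,0],"jaw": 0.05},
    {"slide": [0,-0.3,0],"twist": [0,0,0],"jaw": 0.05},
    {"slide": [0,-0.3,0],"twist": [0,0,0],"jaw": 0.05},
    {"slide": [0,-0.3,0],"twist": [0,0,0],"jaw": 0.05}
  ]
}}

```text
time_s: 19.3
position: [0.5578, 0.1633, 0.0957]
orientation: [[1.0, -0.009, -0.0], [-0.009, -1.0, -0.001], [-0.0, 0.001, -1.0]]
wrist_force: [-0.2, -6.0, 1.4]
grip_width: 0.146
grasp_force: 40.0
```

>>> {"api": "apply_moves", "payload": {
  "moves": [
    {"slide": [0,-0.05,0],"twist": [0,0,0],"jaw": 0.05},
    {"slide": [0,-0.1,0],"twist": [0,0,0],"jaw": 0.05},
    {"slide": [0,-0.15,0],"twist": [0,0,0],"jaw": 0.05},
    {"slide": [0,-0.2,0],"twist": [0,0,0],"jaw": 0.05},
    {"slide": [0,-0.25,0],"twist": [0,0,0],"jaw": 0.05},
    {"slide": [0,-0.25,0],"twist": [0,0,0],"jaw": 0.05},
    {"slide": [0,-0.25,0],"twist": [0,0,0],"jaw": 0.05},
    {"slide": [0,-0.25,0],"twist": [0,0,0],"jaw": 0.05},
    {"slide": [0,-0.25,0],"twist": [0,0,0],"jaw": 0.05},
    {"slide": [0,-0.25,0],"twist": [0,0,0],"jaw": 0.05}
  ]
}}

```text
time_s: 20.3
position: [0.5578, 0.1656, 0.0957]
orientation: [[1.0, -0.009, -0.0], [-0.009, -1.0, -0.001], [-0.0, 0.001, -1.0]]
wrist_force: [0.1, -6.8, 1.6]
grip_width: 0.153
grasp_force: 40.0
```

>>> {"api": "apply_moves", "payload": {
  "moves": [
    {"slide": [0,-0.05,0],"twist": [0,0,0],"jaw": 0.05},
    {"slide": [0,-0.1,0],"twist": [0,0,0],"jaw": 0.05},
    {"slide": [0,-0.15,0],"twist": [0,0,0],"jaw": 0.05},
    {"slide": [0,-0.2,0],"twist": [0,0,0],"jaw": 0.05},
    {"slide": [0,-0.25,0],"twist": [0,0,0],"jaw": 0.05},
    {"slide": [0,-0.25,0],"twist": [0,0,0],"jaw": 0.05},
    {"slide": [0,-0.25,0],"twist": [0,0,0],"jaw": 0.05},
    {"slide": [0,-0.25,0],"twist": [0,0,0],"jaw": 0.05},
    {"slide": [0,-0.25,0],"twist": [0,0,0],"jaw": 0.05},
    {"slide": [0,-0.25,0],"twist": [0,0,0],"jaw": 0.05}
  ]
}}

```text
time_s: 21.3
position: [0.5578, 0.1672, 0.0957]
orientation: [[1.0, -0.01, -0.001], [-0.01, -1.0, -0.002], [-0.001, 0.002, -1.0]]
wrist_force: [-0.4, -9.4, 2.9]
grip_width: 0.154
grasp_force: 40.0
```

>>> {"api": "apply_moves", "payload": {
  "moves": [
    {"slide": [0,-0.05,0],"twist": [0,0,0],"jaw": 0.05},
    {"slide": [0,-0.1,0],"twist": [0,0,0],"jaw": 0.05},
    {"slide": [0,-0.15,0],"twist": [0,0,0],"jaw": 0.05},
    {"slide": [0,-0.2,0],"twist": [0,0,0],"jaw": 0.05},
    {"slide": [0,-0.2,0],"twist": [0,0,0],"jaw": 0.05},
    {"slide": [0,-0.2,0],"twist": [0,0,0],"jaw": 0.05},
    {"slide": [0,-0.2,0],"twist": [0,0,0],"jaw": 0.05},
    {"slide": [0,-0.2,0],"twist": [0,0,0],"jaw": 0.05},
    {"slide": [0,-0.2,0],"twist": [0,0,0],"jaw": 0.05},
    {"slide": [0,-0.2,0],"twist": [0,0,0],"jaw": 0.05}
  ]
}}

```text
time_s: 22.3
position: [0.5578, 0.1672, 0.0957]
orientation: [[1.0, -0.011, -0.001], [-0.011, -1.0, -0.005], [-0.001, 0.005, -1.0]]
wrist_force: [-1.7, -13.6, 5.5]
grip_width: 0.148
grasp_force: 40.0
```

Contact: the plate is met at TCP y 0.1672. Friction is about 6 N, so the stop carries about 8 N. I'll raise this slightly to about 10 N and hold.

>>> {"api": "apply_moves", "payload": {
  "moves": [
    {"slide": [0,-0.04,0],"twist": [0.1,0,0],"jaw": 0.05},
    {"slide": [0,-0.08,0],"twist": [0.2,0,0],"jaw": 0.05},
    {"slide": [0,-0.1,0],"twist": [0.2,0,0],"jaw": 0.05},
    {"slide": [0,-0.1,0],"twist": [0.2,0,0],"jaw": 0.05},
    {"slide": [0,-0.1,0],"twist": [0.2,0,0],"jaw": 0.05},
    {"slide": [0,-0.1,0],"twist": [0.2,0,0],"jaw": 0.05},
    {"slide": [0,-0.1,0],"twist": [0.2,0,0],"jaw": 0.05},
    {"slide": [0,-0.1,0],"twist": [0.2,0,0],"jaw": 0.05},
    {"slide": [0,-0.1,0],"twist": [0.2,0,0],"jaw": 0.05},
    {"slide": [0,-0.1,0],"twist": [0.2,0,0],"jaw": 0.05}
  ]
}}

```text
time_s: 23.3
position: [0.5578, 0.1673, 0.0957]
orientation: [[1.0, -0.011, -0.002], [-0.011, -1.0, -0.003], [-0.002, 0.003, -1.0]]
wrist_force: [-1.8, -15.0, 6.9]
grip_width: 0.148
grasp_force: 40.0
```

```bash
python3 -c "
from h import *
st()"
```

```text
time_s 23.3
position [0.5578, 0.1673, 0.0957]
orientation [[0.9999, -0.0112, -0.0016], [-0.0112, -0.9999, -0.0025], [-0.0016, 0.0025, -1.0]]
wrist_force [-1.7623, -14.9509, 6.8794]
ft_torque [-2.3074, 0.122, 0.0886]
grip_width 0.148
grasp_force 40.018
```

>>> {"api": "apply_moves", "payload": {
  "moves": [
    {"slide": [0,-0.03,-0.03],"twist": [0,0,0],"jaw": 0.05},
    {"slide": [0,-0.06,-0.06],"twist": [0,0,0],"jaw": 0.05},
    {"slide": [0,-0.08,-0.08],"twist": [0,0,0],"jaw": 0.05},
    {"slide": [0,-0.08,-0.08],"twist": [0,0,0],"jaw": 0.05},
    {"slide": [0,-0.08,-0.08],"twist": [0,0,0],"jaw": 0.05},
    {"slide": [0,-0.08,-0.08],"twist": [0,0,0],"jaw": 0.05},
    {"slide": [0,-0.08,-0.08],"twist": [0,0,0],"jaw": 0.05},
    {"slide": [0,-0.08,-0.08],"twist": [0,0,0],"jaw": 0.05},
    {"slide": [0,-0.08,-0.08],"twist": [0,0,0],"jaw": 0.05},
    {"slide": [0,-0.08,-0.08],"twist": [0,0,0],"jaw": 0.05}
  ]
}}

```text
time_s: 24.3
position: [0.5573, 0.1675, 0.0958]
orientation: [[1.0, -0.012, -0.003], [-0.012, -1.0, -0.003], [-0.003, 0.003, -1.0]]
wrist_force: [-1.4, -14.4, 3.8]
grip_width: 0.147
grasp_force: 40.0
```

>>> {"api": "apply_moves", "payload": {
  "moves": [
    {"slide": [0,0,0],"twist": [0,0,0],"jaw": 0.05},
    {"slide": [0,0,0],"twist": [0,0,0],"jaw": 0.05},
    {"slide": [0,0,0],"twist": [0,0,0],"jaw": 0.05},
    {"slide": [0,0,0],"twist": [0,0,0],"jaw": 0.05},
    {"slide": [0,0,0],"twist": [0,0,0],"jaw": 0.05},
    {"slide": [0,0,0],"twist": [0,0,0],"jaw": 0.05},
    {"slide": [0,0,0],"twist": [0,0,0],"jaw": 0.05},
    {"slide": [0,0,0],"twist": [0,0,0],"jaw": 0.05},
    {"slide": [0,0,0],"twist": [0,0,0],"jaw": 0.05},
    {"slide": [0,0,0],"twist": [0,0,0],"jaw": 0.05}
  ]
}}

```text
time_s: 25.3
position: [0.5573, 0.1675, 0.0958]
orientation: [[1.0, -0.012, -0.003], [-0.012, -1.0, -0.003], [-0.003, 0.003, -1.0]]
wrist_force: [-2.2, -15.2, 2.3]
grip_width: 0.144
grasp_force: 40.0
```

>>> {"api": "apply_moves", "payload": {
  "moves": [
    {"slide": [0,-0.03,0],"twist": [0,0,0],"jaw": 0.05},
    {"slide": [0,-0.04,0],"twist": [0,0,0],"jaw": 0.05},
    {"slide": [0,-0.04,0],"twist": [0,0,0],"jaw": 0.05},
    {"slide": [0,-0.04,0],"twist": [0,0,0],"jaw": 0.05},
    {"slide": [0,-0.04,0],"twist": [0,0,0],"jaw": 0.05},
    {"slide": [0,-0.04,0],"twist": [0,0,0],"jaw": 0.05},
    {"slide": [0,-0.04,0],"twist": [0,0,0],"jaw": 0.05},
    {"slide": [0,-0.04,0],"twist": [0,0,0],"jaw": 0.05},
    {"slide": [0,-0.04,0],"twist": [0,0,0],"jaw": 0.05},
    {"slide": [0,-0.04,0],"twist": [0,0,0],"jaw": 0.05}
  ]
}}

```text
time_s: 26.3
position: [0.5573, 0.1675, 0.0958]
orientation: [[1.0, -0.012, -0.003], [-0.012, -1.0, -0.004], [-0.003, 0.004, -1.0]]
wrist_force: [-1.7, -15.8, 4.1]
grip_width: 0.15
grasp_force: 40.0
```

>>> {"api": "apply_moves", "payload": {
  "moves": [
    {"slide": [0,0.03,0],"twist": [0,0,0],"jaw": 0.05},
    {"slide": [0,0.06,0],"twist": [0,0,0],"jaw": 0.05},
    {"slide": [0,0.09,0],"twist": [0,0,0],"jaw": 0.05},
    {"slide": [0,0.12,0],"twist": [0,0,0],"jaw": 0.05},
    {"slide": [0,0.15,0],"twist": [0,0,0],"jaw": 0.05},
    {"slide": [0,0.18,0],"twist": [0,0,0],"jaw": 0.05},
    {"slide": [0,0.2,0],"twist": [0,0,0],"jaw": 0.05},
    {"slide": [0,0.2,0],"twist": [0,0,0],"jaw": 0.05},
    {"slide": [0,0.2,0],"twist": [0,0,0],"jaw": 0.05},
    {"slide": [0,0.2,0],"twist": [0,0,0],"jaw": 0.05}
  ]
}}

```text
time_s: 27.3
position: [0.5572, 0.1674, 0.0957]
orientation: [[1.0, -0.011, -0.002], [-0.011, -1.0, -0.001], [-0.002, 0.001, -1.0]]
wrist_force: [0.1, -10.7, 1.6]
grip_width: 0.15
grasp_force: 40.0
```

```bash
python3 -c "
from h import *
st()"
```

```text
time_s 27.3
position [0.5572, 0.1674, 0.0957]
orientation [[0.9999, -0.0107, -0.0024], [-0.0108, -0.9999, -0.0012], [-0.0024, 0.0013, -1.0]]
wrist_force [0.088, -10.7254, 1.6316]
ft_torque [-2.0128, -0.1258, -0.1309]
grip_width 0.1501
grasp_force 40.0055
```

>>> {"api": "apply_moves", "payload": {
  "moves": [
    {"slide": [0,0.05,0],"twist": [0,0,0],"jaw": 0.05},
    {"slide": [0,0.1,0],"twist": [0,0,0],"jaw": 0.05},
    {"slide": [0,0.15,0],"twist": [0,0,0],"jaw": 0.05},
    {"slide": [0,0.2,0],"twist": [0,0,0],"jaw": 0.05},
    {"slide": [0,0.25,0],"twist": [0,0,0],"jaw": 0.05},
    {"slide": [0,0.25,0],"twist": [0,0,0],"jaw": 0.05},
    {"slide": [0,0.25,0],"twist": [0,0,0],"jaw": 0.05},
    {"slide": [0,0.25,0],"twist": [0,0,0],"jaw": 0.05},
    {"slide": [0,0.25,0],"twist": [0,0,0],"jaw": 0.05},
    {"slide": [0,0.25,0],"twist": [0,0,0],"jaw": 0.05}
  ],
  "grip_force": 10
}}

```text
time_s: 28.3
position: [0.5571, 0.1675, 0.0957]
orientation: [[1.0, -0.009, -0.002], [-0.009, -1.0, 0.002], [-0.002, -0.002, -1.0]]
wrist_force: [0.8, -5.5, -2.3]
grip_width: 0.153
grasp_force: 10.0
```

>>> {"api": "apply_moves", "payload": {
  "moves": [
    {"slide": [0,0.05,0.05],"twist": [0,0,0],"jaw": 0.05},
    {"slide": [0,0.05,0.05],"twist": [0,0,0],"jaw": 0.16},
    {"slide": [0,0.05,0.05],"twist": [0,0,0],"jaw": 0.2},
    {"slide": [0,0.05,0.05],"twist": [0,0,0],"jaw": 0.3},
    {"slide": [0,0.05,0.05],"twist": [0,0,0],"jaw": 0.45},
    {"slide": [0,0.05,0.05],"twist": [0,0,0],"jaw": 0.6},
    {"slide": [0,0.05,0.05],"twist": [0,0,0],"jaw": 0.75},
    {"slide": [0,0.05,0.05],"twist": [0,0,0],"jaw": 0.8},
    {"slide": [0,0.05,0.05],"twist": [0,0,0],"jaw": 0.8},
    {"slide": [0,0.05,0.05],"twist": [0,0,0],"jaw": 0.8}
  ]
}}

```text
time_s: 29.3
position: [0.5579, 0.1682, 0.0959]
orientation: [[1.0, -0.008, 0.0], [-0.008, -1.0, 0.004], [0.0, -0.004, -1.0]]
wrist_force: [0.4, -0.9, -0.4]
grip_width: 0.76
grasp_force: 0.0
```

>>> {"api": "apply_moves", "payload": {
  "moves": [
    {"slide": [0,0,0],"twist": [0,0,0],"jaw": 0.8},
    {"slide": [0,0,-0.5],"twist": [0,0,0],"jaw": 0.8},
    {"slide": [0,0,-1.5],"twist": [0,0,0],"jaw": 0.8},
    {"slide": [0,0,-3],"twist": [0,0,0],"jaw": 0.8},
    {"slide": [0,0,-5],"twist": [0,0,0],"jaw": 0.8},
    {"slide": [0,0,-7],"twist": [0,0,0],"jaw": 0.8},
    {"slide": [0,0,-9],"twist": [0,0,0],"jaw": 0.8},
    {"slide": [0,0,-11],"twist": [0,0,0],"jaw": 0.8},
    {"slide": [0,0,-13],"twist": [0,0,0],"jaw": 0.8},
    {"slide": [0,0,-14],"twist": [0,0,0],"jaw": 0.8}
  ]
}}

```text
time_s: 30.3
position: [0.559, 0.1684, 0.2393]
orientation: [[1.0, -0.008, 0.004], [-0.008, -1.0, 0.004], [0.004, -0.005, -1.0]]
wrist_force: [0.4, 0.6, 0.5]
grip_width: 0.8
grasp_force: 0.0
```

>>> {"api": "apply_moves", "payload": {
  "moves": [
    {"slide": [0,3,-1],"twist": [0,0,0],"jaw": 0.8},
    {"slide": [0,6,-2],"twist": [0,0,0],"jaw": 0.8},
    {"slide": [0,9,-2],"twist": [0,0,0],"jaw": 0.8},
    {"slide": [0,12,-2],"twist": [0,0,0],"jaw": 0.8},
    {"slide": [0,15,-2],"twist": [0,0,0],"jaw": 0.8},
    {"slide": [0,18,-2],"twist": [0,0,0],"jaw": 0.8},
    {"slide": [0,21,-2],"twist": [0,0,0],"jaw": 0.8},
    {"slide": [0,23,-2],"twist": [0,0,0],"jaw": 0.8},
    {"slide": [0,24,-2],"twist": [0,0,0],"jaw": 0.8},
    {"slide": [0,24,-2],"twist": [0,0,0],"jaw": 0.8}
  ]
}}

```text
time_s: 31.3
position: [0.5558, -0.0738, 0.2552]
orientation: [[1.0, -0.011, 0.0], [-0.011, -1.0, 0.003], [0.0, -0.003, -1.0]]
wrist_force: [0.5, -0.2, 0.3]
grip_width: 0.801
grasp_force: 0.0
```

```bash
python3 - <<'E'
from h import *
c,_=snap('top','t4.png'); st()
a=cv2.imread('pics/t4.png')[125:235,90:250]; cv2.imwrite('pics/t4c.png',cv2.resize(a,None,fx=5,fy=5,interpolation=3))
E
```

```text
time_s 31.35
position [0.5559, -0.0721, 0.2552]
orientation [[1.0, -0.0086, 0.0002], [-0.0086, -1.0, 0.004], [0.0002, -0.004, -1.0]]
wrist_force [-0.9298, 0.0528, 1.0799]
ft_torque [0.0778, 0.0482, 0.0036]
grip_width 0.8
grasp_force 0.0
```

View pics/t4c.png

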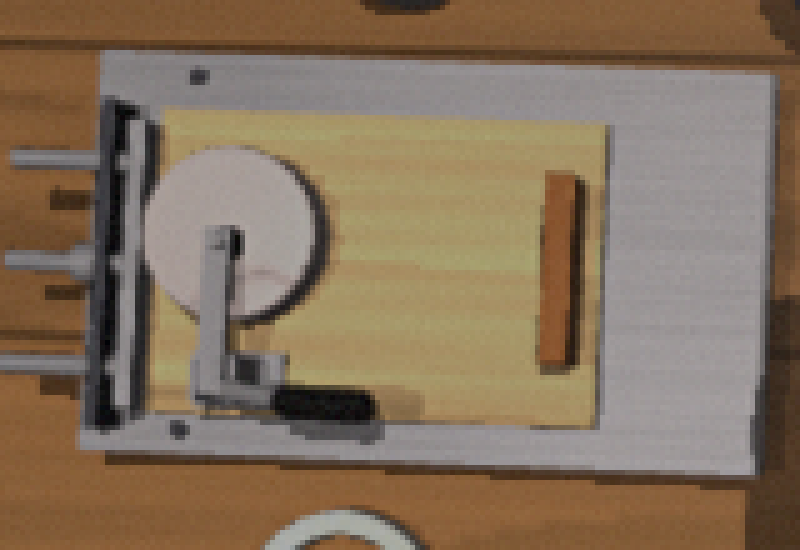

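The board sits flat on the bed. Its nose edge, (163,110)–(148,415), is parallel to and flush with the plate face, hiding the pin, and the gripper is clear. I'm handing in.

```bash
python3 -c "
from h import *
print(r.finish_job())"
```

```text
the job is handed in; nothing more can be done
None
```

The board is across the gap and flush against the stop plate. I held it there for about 3 s with an estimated 9–10 N on the stop (about 15 N at the wrist, less sliding friction), then released it and handed the job in at 31 s. The pin is hidden behind the nose, so "still pushed in" is inferred from that flush fit.

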